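# Turn a lab pump's click dial up four clicks and start it

### The job

By pushing its tab with a fingertip, turn the pump's speed dial clockwise (seen from above) by exactly four clicks, never letting it run past the fourth; only then press the round start button fully down and let it come up again. Nothing is to be picked up: leave the jar, the beaker and the stopper standing where they are.

Things in the scene. Friction and masses are not known exactly. Their poses are not given: they have to be found in the camera images.
- pump: Grey pump, fixed, a box 190 (x) by 310 (y) by 100 mm high; origin under its centre on the bench. Its flat top is the control panel, 100 mm above the bench. The dial and the start button stand on the panel, one 75 mm to the pump's +y and the other 75 mm to its -y; which is which varies. A pump head sticks out 42 mm at +x.
- dial_axis (a point): Point on the dial's vertical turning axis at half the tab's height, 29 mm above the panel. Fixed; it does not turn with the dial. Under the dial lies a fixed round plate of 116 mm diameter, 5 mm thick, with a tick for each click.
- dial_tab (a point): Middle of the dial's tab, 40 mm out from dial_axis, same height; turns with the dial, its own -x points out along the tab. Steel disc, 68 mm diameter, top 16 mm above the panel; black hub 30 mm diameter with one radial tab 10 mm thick, out to 50 mm from the axis, 16 to 42 mm above the panel, flat flanks. At the start it points between about -x (to the robot) and -y, varied.
- dial (a joint): Turn of the dial in rad, 0 at the start, growing clockwise seen from above. Clicks every 20 degrees (0.349 rad), rests only at whole clicks: pushed about half-way (10 degrees), it snaps on by itself to the next. A click takes about 0.14 N m, 3 to 4 N on the tab. Four clicks: 1.396 rad. End stops at -0.84 and 3.63 rad.
- start_top (a point): Centre of the top of the start button, a steel round cap of 32 mm diameter, 22 mm above the panel, in a grey housing 12 mm high and 48 mm across; it goes down with the button. z up.
- start (a joint): Travel of the start button in m: 0 is up, 0.006 fully down. A spring returns it; fully down takes 5 N.
- reagent: Loose bystander: capped amber jar, 52 mm diameter, 100 mm high, beside the pump; origin under its centre.
- beaker: Loose bystander: glass beaker, 66 mm across the rim, 85 mm high, on the other side of the pump; origin under its centre.
- stopper: Loose bystander: cork stopper, 36 mm diameter, 34 mm high, on the bench between the robot and the pump; origin under its centre.

How it is judged:
By the outcome, as a careful person would: the job done as asked, in the order asked, and still so for the second after the job is handed in, with the robot touching nothing.
It also fails if it takes over 64 s, if anything falls off the work surface, if the arm or the gripper's body presses on something with over 40 N, if the wrist force passes 120 N, or if a joint passes its speed limit or range.

### The arm

A 6-joint arm with a two-finger parallel gripper is mounted at the origin on the work surface. World frame = base frame: x ahead of the robot, y to its left, z up, the work surface at z = 0. Lengths are in m, angles in rad, forces in N, time in s.
With the tool pointing down it reaches from about 0.275 to 0.875 m from the base axis. Payload 12.5 kg.
Tool frame: the origin (TCP) lies at the very end of the fingers, on their centre line; the grasp point (between the pads) lies 19 mm behind it; z points along the fingers, y is the line along which they close (so a half turn about z gives the same grasp; the last joint's range is limited). The gripper opens to 85 mm and grips with 20 to 120 N. Pads are 22 mm wide; open, the fingers measure 114 mm over their backs; the gripper's body (76 mm by 85 mm) begins 54 mm behind the grasp point. The pads swing forward as they close: fully open they stand 13 mm farther back than shut.
Start: joints at [-1.366, 0.351, 1.652, -0, 1.139, -0.085], TCP at [0.157, -0.527, 0.231] pointing down, gripper open.
Joint ranges: [-2.75, 2.75], [-0.79, 2.1], [0.01, 2.65], [-1.57, 4.71], [0.07, 3.14], [-2.87, 2.87]. Speed limits (rad/s): [2.22, 2.22, 2.79, 3.14, 3.14, 3.14].

### API

Orientations are given as a 3x3 rotation matrix whose columns are the frame's x, y, z axes.
In Python, from bench import manip gives the robot as it stands. Calls block until the motion is done:
- manip.move_ptp(position, orientation): joint-space move of the TCP to a pose.
- manip.move_l(position, attitude=None, max_speed=0.15): straight line of the TCP; attitude=None keeps the orientation; max_speed is the mean speed in m/s.
- manip.move_j(angles): joint-space move.
- manip.set_gripper(opening, effort=None): opening from 0.0 (shut) to 1.0 (fully open); effort is the grip in N (None keeps the last); returns when the fingers have stopped.
- manip.dwell(seconds).
- manip.inverse_kinematics(position, orientation): joint angles nearest the present ones, or None.
- manip.grab_frame(name): name is "scene" or "top" or "wrist"; returns (picture, depth): 420x560x3 uint8, red, green, blue; 420x560 float32, m along the optical axis (not along the pixel's ray), 0 where there is no reading.
- manip.get_calibration(name): a dict with "camera_matrix" (3x3 intrinsics, pixels), "R" (3x3) and "t" (3): a world point X has camera coordinates R X + t. Camera axes: x right, y down, z forward; pixel columns grow to the right and rows downward; lengths in m; the calibration is good to about 2 mm. A picture is of the moment at which its call begins: read the wrist's pose just before it. get_calibration takes no time and is no camera call; for the wrist camera it gives the pose at the moment of the call.
A pose or a line that the arm cannot do raises manip.Unreachable and nothing moves.
- manip.sign_off(): hands the job in; it is judged then, once.
Trained networks look in the newest picture that a camera, given by its name, has taken for a name from the list of things; names that differ only in an ending like _2 or _b are one class to them, and where a whole thing is asked for, a point or a joint stands for the part that bears it (a point fixed in the world has none). Each returns a list of dicts, best first, with "confidence" (0 to 1); they miss things now and then, are a little off and sometimes report something else, mostly with a low value. They report only what shows in the picture. A call takes as long as a camera call.
- manip.look_for(camera, name): "at" ([x, y, z] in m, in world coordinates, good to about 4 mm: the middle of the surface that is visible of it).
Readings, each from a call of its own:
- manip.current_time(): time.
- manip.current_qpos(): joint angles.
- manip.current_joint_vel(): joint speeds.
- manip.current_joint_torque(): joint torques, N m.
- manip.current_ee_pos(): TCP position.
- manip.current_tcp_rot(): TCP orientation.
- manip.current_force(): force on the tool from outside, world axes, zero at the start.
- manip.current_ft_torque(): the same for the moment, N m.
- manip.current_grip_width(): opening from 0.0 (shut) to 1.0 (fully open).
- manip.current_grip_force(): force on a finger pad.
Only numpy, scipy, OpenCV 4.12 (cv2) and the standard library are available. Lean on these libraries where they do the work, as an engineer would, in place of code of your own. Each camera call takes 0.05 s, during which the arm holds its last target. There are 200 camera calls.

## Working session

There is one attempt and no reset: what is moved stays moved. The work goes in short steps, each a Python script; the robot and the scene stay as the last script left them, time stands still between calls to the robot, and variables do not carry over. Pictures are saved under pics/ and viewed, at most 10 in all, crops included, and the job is handed in when it is done.

```bash
mkdir -p pics; python3 - <<'E'
from bench import manip as m
import cv2,numpy as np
for c in ["top","scene"]:
    p,d=m.grab_frame(c); cv2.imwrite(f"pics/{c}0.png",p[:,:,::-1]); np.savez(f"{c}0.npz",p=p,d=d,**m.get_calibration(c))
    for n in ["pump","dial_tab","dial","start_top","reagent","beaker","stopper"]:
        print(c,n,[(np.round(r["at"],3).tolist(),round(r["confidence"],2)) for r in m.look_for(c,n)[:2]])
print(m.current_time(),m.current_tcp_rot().round(2).tolist() if hasattr(m.current_tcp_rot(),'round') else m.current_tcp_rot())
E
```

```text
top pump [([0.602, 0.053, 0.101], 0.67)]
top dial_tab [([0.587, -0.041, 0.117], 0.94)]
top dial [([0.588, -0.041, 0.117], 0.57), ([0.609, 0.11, 0.124], 0.17)]
top start_top [([0.61, 0.11, 0.122], 0.5)]
top reagent [([0.59, 0.262, 0.099], 0.63)]
top beaker [([0.6, -0.204, 0.042], 0.78)]
top stopper [([0.463, 0.119, 0.031], 0.61)]
scene pump [([0.655, 0.024, 0.1], 0.58)]
scene dial_tab [([0.596, -0.051, 0.116], 0.96)]
scene dial [([0.596, -0.05, 0.116], 0.65)]
scene start_top [([0.608, 0.108, 0.123], 0.5), ([0.455, 0.126, 0.035], 0.17)]
scene reagent [([0.606, 0.254, 0.072], 0.91)]
scene beaker [([0.598, -0.19, 0.057], 0.62)]
scene stopper []
0.8 [[0.96, 0.29, -0.0], [0.29, -0.96, -0.0], [-0.0, 0.0, -1.0]]
```

View pics/top0.png

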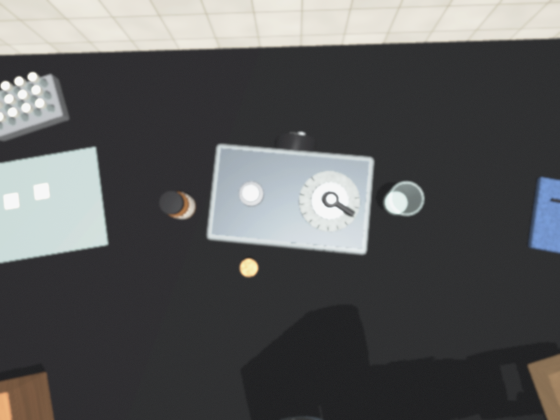

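```bash
cat > h.py <<'E'
from bench import manip as m
import numpy as np,cv2
def cloud(d,c):
    K,R,t=[np.array(c[k]) for k in("camera_matrix","R","t")]
    v,u=np.indices(d.shape)
    P=np.stack([(u-K[0,2])/K[0,0]*d,(v-K[1,2])/K[1,1]*d,d],-1)
    X=(P-t)@R; X[d<=0]=np.nan
    return X
def rot(a): # tool down, tool x along world angle a
    c,s=np.cos(a),np.sin(a); return np.array([[c,s,0],[s,-c,0],[0,0,-1.]])
E
python3 - <<'E'
from h import *
z=np.load("top0.npz"); X=cloud(z["d"],z)
def sel(x,y,r,lo,hi):
    return X[(np.hypot(X[...,0]-x,X[...,1]-y)<r)&(X[...,2]>lo)&(X[...,2]<hi)]
for n,a in dict(tab=(.59,-.045,.07,.131,.16),disc=(.59,-.045,.07,.111,.121),btn=(.61,.11,.03,.117,.13)).items():
    q=sel(*a); print(n,len(q),q.mean(0).round(4),np.median(q[:,2]).round(4),q.min(0).round(3),q.max(0).round(3))
q=X[(X[...,2]>.09)&(X[...,2]<.108)&(abs(X[...,1])<.22)&(X[...,0]>.45)]
print(cv2.minAreaRect(q[:,:2].astype(np.float32)),np.median(q[:,2]))
w=m.get_calibration("wrist"); R=np.array(w["R"]);print(-R.T@w["t"],m.current_ee_pos(),R.round(2).tolist())
for a in np.radians([-180,-150,-120,-90,-60,-30,0,30,60,90,120,150]):
    j=m.inverse_kinematics([.59,-.05,.35],rot(a)); print(np.degrees(a).round(),None if j is None else np.round(j,2))
E
```

```text
tab 339 [ 0.5843 -0.051   0.1424] 0.1428 [ 0.561 -0.085  0.131] [ 0.605 -0.027  0.146]
disc 743 [ 0.5916 -0.0391  0.1168] 0.1168 [ 0.557 -0.076  0.111] [ 0.626 -0.007  0.121]
btn 217 [0.6074 0.1067 0.1226] 0.1228 [0.593 0.091 0.117] [0.623 0.121 0.126]
((0.6124559044837952, -0.00579988956451416), (0.38409706950187683, 0.2234514057636261), 83.7289810180664) 0.10147038425411245
[ 0.22649047 -0.50605872  0.37353469] [ 0.15719203 -0.52706203  0.23133268] [[0.29, -0.96, 0.0], [-0.92, -0.27, 0.29], [-0.28, -0.08, -0.96]]
-180.0 [-0.16  0.34  1.37 -0.    1.43 -1.73]
-150.0 [-0.16  0.34  1.37 -0.    1.43 -2.26]
-120.0 [-0.16  0.34  1.37 -0.    1.43 -2.78]
-90.0 None
-60.0 [-0.16  0.34  1.37 -0.    1.43  2.45]
-30.0 [-0.16  0.34  1.37 -0.    1.43  1.93]
0.0 [-0.16  0.34  1.37 -0.    1.43  1.41]
30.0 [-0.16  0.34  1.37 -0.    1.43  0.88]
60.0 [-0.16  0.34  1.37 -0.    1.43  0.36]
90.0 [-0.16  0.34  1.37 -0.    1.43 -0.16]
120.0 [-0.16  0.34  1.37 -0.    1.43 -0.69]
150.0 [-0.16  0.34  1.37 -0.    1.43 -1.21]
```

View pics/scene0.png

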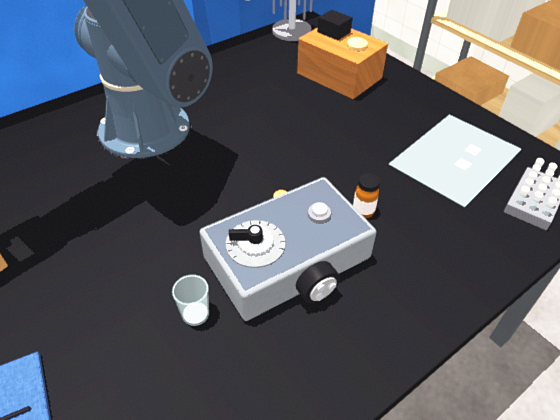

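```bash
python3 - <<'E'
from h import *
m.set_gripper(0.0,40)
m.move_ptp([.603,-.093,.23],rot(np.radians(149)))
c=m.get_calibration("wrist"); p,d=m.grab_frame("wrist")
cv2.imwrite("pics/w1.png",p[:,:,::-1]); np.savez("w1.npz",p=p,d=d,**c)
X=cloud(d,c)
def sel(r,lo,hi): return X[(np.hypot(X[...,0]-.5915,X[...,1]+.0415)<r)&(X[...,2]>lo)&(X[...,2]<hi)]
for n,(r,lo,hi) in dict(tab=(.065,.138,.146),disc=(.06,.1125,.12),plate=(.075,.103,.108)).items():
    q=sel(r,lo,hi); print(n,len(q))
    if len(q)>20:
        h=cv2.convexHull(q[:,:2].astype(np.float32)*1000); print(np.median(q[:,2]),cv2.minEnclosingCircle(h),cv2.minAreaRect(h))
q=sel(.065,.138,.146)[:,:2]; far=q[np.hypot(*(q-[.5915,-.0415]).T)>.022]
if len(far): v=far.mean(0)-[.5915,-.0415]; print("tab ang",np.degrees(np.arctan2(v[1],v[0])), cv2.fitLine((far*1000).astype(np.float32),cv2.DIST_HUBER,0,.01,.01).ravel())
print([(np.round(r["at"],4),r["confidence"]) for r in m.look_for("wrist","dial_tab")[:2]],m.current_time(),m.current_ee_pos(),m.current_force())
E
```

```text
tab 2132
0.14171328213504206 ((578.5460205078125, -54.4156379699707), 32.00901412963867) ((580.6072998046875, -55.5683479309082), (63.81096649169922, 28.826372146606445), 60.02347946166992)
disc 4150
0.11567337987834524 ((586.2681274414062, -46.75568389892578), 42.31198501586914) ((589.2935180664062, -40.52207946777344), (70.03821563720703, 69.5219497680664), 5.220829010009766)
plate 9692
0.10478072226532431 ((585.5220336914062, -42.799415588378906), 62.46684265136719) ((589.59423828125, -40.484580993652344), (114.95468139648438, 115.30692291259766), 74.13053131103516)
tab ang -128.72259159622797 [ 5.4557127e-01  8.3806443e-01  5.6894604e+02 -6.9463783e+01]
[(array([ 0.5834, -0.0448,  0.1157]), 0.66)] 3.8917 [ 0.6028624  -0.09375726  0.23005875] [ 0.64549393 -0.78120024  0.93308791]
```

View pics/w1.png

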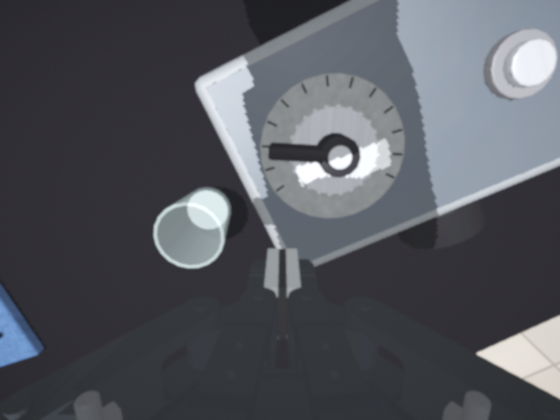

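```bash
cat >> h.py <<'E'
AX=np.array([.5893,-.0405]); PHI0=-123.5
def pose(th,gap=0.,z=.122,r=.036):
    p=np.radians(PHI0-th); q=p-np.pi/2
    xy=AX+r*np.array([np.cos(p),np.sin(p)])-(.016+gap)*np.array([np.cos(q),np.sin(q)])
    return [*xy,z],rot(q)
def ftan(th):
    q=np.radians(PHI0-th-90); f=np.array(m.current_force()); return round(float(f[:2]@[np.cos(q),np.sin(q)]),1)
def sweep(ths,speed=.03):
    for th in ths:
        P,R=pose(th); m.move_l(P,R,max_speed=speed); print(round(th,1),ftan(th),end=" | ")
    print()
def tabang(name):
    c=m.get_calibration("wrist"); p,d=m.grab_frame("wrist"); cv2.imwrite(f"pics/{name}.png",p[:,:,::-1]); X=cloud(d,c)
    r=np.hypot(X[...,0]-AX[0],X[...,1]-AX[1]); k=(r>.02)&(r<.053)&(X[...,2]>.137)&(X[...,2]<.146)&(p.max(2)<90)
    q=X[k][:,:2]-AX; print("tab pts",len(q))
    if len(q)>20: a=np.degrees(np.arctan2(q[:,1],q[:,0]));a=np.where(a>0,a-360,a); print("turn",PHI0-np.median(a),np.percentile(PHI0-a,[5,95]))
E
python3 - <<'E'
from h import *
P,R=pose(0,.02,.18); m.move_ptp(P,R)
P,R=pose(0,.02); m.move_l(P,R); print(m.current_time(),ftan(0),m.current_force())
for g in (.01,.006,.003): m.move_l(pose(0,g)[0],pose(0,g)[1],max_speed=.05); print(g,ftan(0))
sweep(np.arange(0,39,3))
tabang("w2"); print(m.current_time(),m.current_ee_pos())
E
```

```text
4.7417 -0.6 [ 0.03240704 -1.03466946  0.62181138]
0.01 0.5
0.006 0.6
0.003 -0.0
0 -0.8 | 3 -1.8 | 6 -3.5 | 9 -1.7 | 12 0.3 | 15 -0.6 | 18 -0.0 | 21 0.2 | 24 -2.4 | 27 -1.8 | 30 -0.7 | 33 0.0 | 36 0.1 | 
tab pts 2099
turn 43.09562098076668 [18.78861472 52.63839279]
8.8917 [ 0.56121632 -0.0680754   0.12201428]
```

View pics/w2.png

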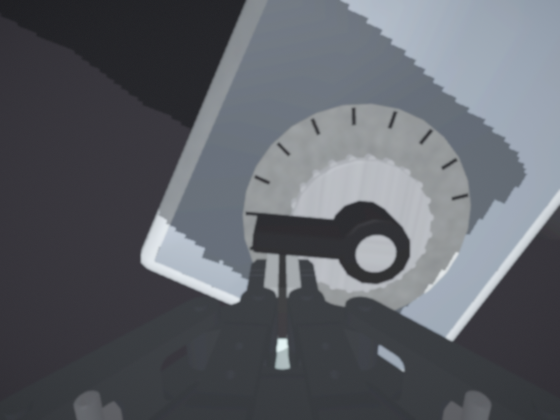

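```bash
python3 - <<'E'
from h import *
sweep(np.arange(39,64,3)); sweep([65,67,69,70.5,72,73])
tabang("w3"); print(m.current_time())
E
```

```text
39 0.3 | 42 0.0 | 45 -0.6 | 48 -2.4 | 51 -0.2 | 54 -0.2 | 57 -0.4 | 60 -0.1 | 63 0.1 | 
65 -1.6 | 67 -2.5 | 69 -3.5 | 70.5 -2.1 | 72 0.7 | 73 0.3 | 
tab pts 2133
turn 83.32788533056362 [54.2699823 92.5930099]
12.6917
```

```bash
python3 - <<'E'
from h import *
P,R=pose(73,.025); m.move_l(P,R); P[2]=.23; m.move_l(P,R,max_speed=.2)
c=m.get_calibration("wrist"); p,d=m.grab_frame("wrist"); cv2.imwrite("pics/w4.png",p[:,:,::-1]); X=cloud(d,c)
r=np.hypot(X[...,0]-AX[0],X[...,1]-AX[1])
q=X[(r>.02)&(r<.056)&(X[...,2]>.136)&(X[...,2]<.147)][:,:2]
l=cv2.fitLine((q*1000).astype(np.float32),cv2.DIST_HUBER,0,.01,.01).ravel(); v=q.mean(0)-AX
print(len(q),"mean ang",np.degrees(np.arctan2(v[1],v[0])),"line",np.degrees(np.arctan2(l[1],l[0])),"expect",PHI0-80+360)
b=[(np.round(x["at"],4),x["confidence"]) for x in m.look_for("wrist","start_top")[:2]]; print(b)
q=X[(np.hypot(X[...,0]-.6075,X[...,1]-.1065)<.035)&(X[...,2]>.118)&(X[...,2]<.128)]
if len(q): print(len(q),np.median(q[:,2]),cv2.minEnclosingCircle((q[:,:2]*1000).astype(np.float32)))
print(m.current_time(),m.current_ee_pos())
E
```

```text
660 mean ang 154.07811575714348 line -24.775555 expect 156.5
[(array([ 0.5922, -0.0336,  0.1055]), 0.47)]
13.8 [ 0.54248711 -0.06928808  0.22840774]
```

View pics/w4.png

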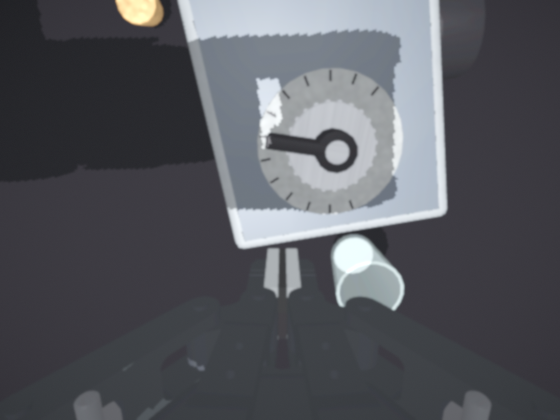

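```bash
python3 - <<'E'
from h import *
B=[.6075,.107]; R=rot(np.radians(66))
m.move_ptp([*B,.2],R); m.move_l([*B,.13],max_speed=.1); f0=m.current_force()[2]; print("f0",f0)
z=.126
while z>.110:
    m.move_l([*B,z],max_speed=.03); f=m.current_force()[2]-f0; print(round(z,4),round(float(m.current_ee_pos()[2]),4),round(float(f),1))
    if f>13: break
    z-=.001
m.dwell(.3); print(m.current_force()[2]-f0)
m.move_l([*B,.135],max_speed=.05); m.move_l([*B,.24],max_speed=.15)
m.move_ptp([.45,.03,.30],rot(np.radians(66))); m.dwell(.5)
for c in ("wrist","top"):
    k=m.get_calibration(c);p,d=m.grab_frame(c); cv2.imwrite(f"pics/{c}5.png",p[:,:,::-1])
    X=cloud(d,k); q=X[(np.hypot(X[...,0]-.6075,X[...,1]-.107)<.01)]; print(c,np.nanmedian(q[:,2]) if len(q) else None)
print(m.current_time())
E
```

```text
f0 -1.2646846968303536
0.126 0.1261 0.8
0.125 0.125 1.0
0.124 0.1239 0.4
0.123 0.1229 1.2
0.122 0.1221 2.4
0.121 0.1211 2.3
0.12 0.1201 3.6
0.119 0.1191 4.2
0.118 0.1181 5.0
0.117 0.1171 5.7
0.116 0.1161 6.6
0.115 0.116 15.4
14.29899387514552
wrist 0.12188151875210836
top 0.12264459855588031
21.5333
```

View pics/wrist5.png

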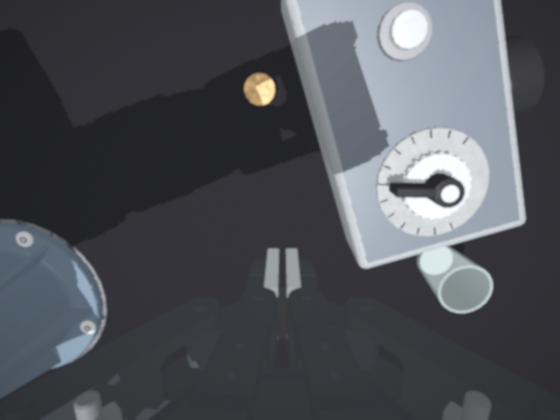

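The wrist picture shows the tab at rest at about (410,188), still on the fourth click. The button, at (408,30), is up again with its top at z = 0.122. The stopper and beaker stand where they were, and the arm is clear of everything.

```bash
python3 -c "
from bench import manip as m
print(m.sign_off())"
```

```text
the job is handed in; nothing more can be done
None
```

I turned the dial four clicks clockwise with a fingertip, then pressed the start button fully down and let it come back up; the job is handed in, after about 22 s of robot time.

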